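Stir the drying beads at the microscope bench

TASK

With the blue-handled stirring rod from its stand, stir the dish of orange drying beads: dip the tip close to the dish floor on the side nearest the robot, where it is clear of beads, and sweep one full round anticlockwise seen from above, about midway between centre and wall and with the tip kept down, until it is back at the near side. The blue bead must end up in a new place, still in the dish. Then hang the rod upright and fully home in its own stand.

Things in the scene. Friction and masses are not known exactly. Their poses are not given: they have to be found in the camera images.
- rod: Stirring rod, 166 mm long, 0.12 kg, hanging upright. Origin at its lower tip, z up along it. From the tip: steel shaft 10 mm thick, round end (0 to 100 mm); steel collar 46 mm wide (100 to 106 mm); blue square handle 24 x 24 mm (106 to 166 mm), flats facing its x and y axes. Yaw varies. Grip across two flats about 136 mm above the tip.
- rod_stand: Stand of the blue-handled rod, fixed: dark foot 80 mm wide, aluminium tube 42 mm wide, top 115 mm above the table, bore 30 mm. Origin: centre of underside, z up. The rod hangs with its shaft in the bore and its collar on the tube's top, its tip 15 mm above this origin. A twin stand holds a brass tool with a round black handle: not needed.
- dish: Steel dish with orange beads, fixed (its twin has white beads). Origin: centre of underside; x, y parallel to the robot base's (x ahead, y left). 45 mm high; inner floor at z 5 mm; inner radius 70 mm at floor, 76 at rim. Seven loose barrel beads 18 mm wide and tall stand in it; its near side (x below -5 mm) is clear. A rod tip 35 mm from the centre sweeps round freely.
- blue_bead: The single blue bead, barrel-shaped, 18 mm in diameter and 18 mm tall, standing in the dish among the orange ones, about 34 mm from the dish centre towards the far (+x) side. Origin at the centre of its underside.
Things that resemble listed ones, but are neither listed nor needed, are in the scene too. Leave any red look-alike of the rod alone.

How it is judged (in metres and radians):
On the way, in this order (a step that is already met when the one before it is completed fails the run):
1. the rod's tip is low in the dish on the near side (tip less than 15 mm above the inner floor, more than 18 mm to the near side of the centre, rod within 25 degrees of upright; likewise on every side) (z of rod in the frame of dish between 0 and 0.02 m and horizontal distance between rod and dish below 0.07 m and angle between rod's own z axis and vertical below 0.44 rad and x of rod in the frame of dish below -0.018 m), for 0.03 s.
2. the tip, still low, passes the right side (z of rod in the frame of dish between 0 and 0.02 m and horizontal distance between rod and dish below 0.07 m and angle between rod's own z axis and vertical below 0.44 rad and x of rod in the frame of dish between -0.016 and 0.016 m and y of rod in the frame of dish below -0.018 m), for 0.03 s.
3. then the far side (z of rod in the frame of dish between 0 and 0.02 m and horizontal distance between rod and dish below 0.07 m and angle between rod's own z axis and vertical below 0.44 rad and x of rod in the frame of dish above 0.018 m), for 0.03 s.
4. then the left side (z of rod in the frame of dish between 0 and 0.02 m and horizontal distance between rod and dish below 0.07 m and angle between rod's own z axis and vertical below 0.44 rad and x of rod in the frame of dish between -0.016 and 0.016 m and y of rod in the frame of dish above 0.018 m), for 0.03 s.
5. and comes back to the near side (all of step 1), for 0.03 s.
At the end, for the whole second after the job is handed in: The rod hangs at rest in its own stand: tip within 15 mm of the stand's axis, collar within 6 mm of the tube's top, upright within 8.6 degrees. The blue bead is at rest inside the dish, more than 15 mm from where it lay at the start (horizontal distance between rod and rod_stand below 0.015 m and z of rod in the frame of rod_stand between 0.009 and 0.021 m and angle between rod's own z axis and vertical below 0.15 rad and linear speed of each of rod, blue_bead below 0.03 m/s and distance of blue_bead from where it was at the start of the episode above 0.015 m and horizontal distance between blue_bead and dish below 0.074 m and z of blue_bead in the frame of dish below 0.04 m); the robot touches nothing.
It fails at once if the blue bead leaves the dish (not (horizontal distance between blue_bead and dish below 0.074 m and z of blue_bead in the frame of dish below 0.04 m)).
It also fails if it takes over 59 s, if anything falls off the work surface, if the arm or the gripper's body presses on something with over 40 N, if the wrist force passes 120 N, or if a joint passes its speed limit or range.

ROBOT

A 6-joint arm with a two-finger parallel gripper is mounted at the origin on the work surface. World frame = base frame: x ahead of the robot, y to its left, z up, the work surface at z = 0. Lengths are in mm, angles in rad, forces in N, time in s.
With the tool pointing down it reaches from about 350 to 775 mm from the base axis. Payload 7.3 kg.
Tool frame: the origin (TCP) lies midway between the tips of the shut fingers; the grasp point (between the pads) lies env.grip_depth behind it (env.grip_depth is the distance from the TCP to the grasp point, in mm); y points along the fingers, x is the direction in which the jaws open and shut, and the axes are right-handed (so a half turn about y gives the same grasp; the last joint's range is limited). The gripper opens to 92 mm and grips with 3 to 60 N. Pads are 19 mm wide; open, the fingers measure 130 mm over their backs; the gripper's body (75 mm by 190 mm) begins 47 mm behind the grasp point.
Start: joints at [0.961, 0.342, 1.524, -0, 1.275, -0.146], TCP at [234.848, 469.565, 226.741] pointing down, gripper open.
Joint ranges: [-2.53, 2.53], [-0.77, 2.02], [0.04, 2.7], [-1, 4.14], [0.28, 2.66], [-3.11, 3.11]. Speed limits (rad/s): [2.57, 2.57, 3.14, 3.14, 3.14, 3.14].

INTERFACE

Orientations are given as [roll, pitch, yaw] about the fixed x, y, z axes, in that order (R = Rz(yaw) Ry(pitch) Rx(roll)).
In Python, from bench import env gives the robot as it stands. Calls block until the motion is done:
- env.move_ptp(position, orientation): joint-space move of the TCP to a pose.
- env.movel(position, speed=150, attitude=None, guard=None): straight line of the TCP; attitude=None keeps the orientation; speed is the mean speed in mm/s. With guard (N) it stops when the force on the tool has changed by that much, and returns True; else False.
- env.move_joints(angles): joint-space move.
- env.open_gripper() and env.close(force=None): open the fingers fully, or close them until they stop; force is the grip in N (None keeps the last).
- env.wait(seconds).
- env.ik(position, orientation): joint angles nearest the present ones, or None.
- env.sense(): the state.
- env.get_image(name): name is "scene" or "side" or "wrist"; returns the picture (420x560x3 uint8, red, green, blue); there is no depth.
- env.get_calibration(name): a dict with "fx", "fy", "cx", "cy" (pixels), "extrinsics" (4x4, takes a point from camera to world coordinates). Camera axes: x right, y up, looking along -z (the intrinsics and any distortion apply to the point x, -y, -z); pixel columns grow to the right and rows downward; lengths in mm; the calibration is good to about 2 mm. A picture is of the moment at which its call begins: read the wrist's pose just before it. get_calibration takes no time and is no camera call; for the wrist camera it gives the pose at the moment of the call.
A pose or a line that the arm cannot do raises env.MotionError and nothing moves.
- env.close_job(): hands the job in, once; it reports no verdict.
The state is a dict: "time": time; "joint_pos": joint angles; "joint_vel": joint speeds; "joint_efforts": joint torques, N m; "tool_pos": TCP position; "tool_rot": TCP orientation; "force": force on the tool from outside, world axes, zero at the start; "ft_torque": the same for the moment, N m; "width": finger opening in mm.
Only numpy, scipy, OpenCV 4.12 (cv2) and the standard library are available. Lean on these libraries where they do the work, as an engineer would, in place of code of your own. Each camera call takes 0.05 s, during which the arm holds its last target. There are 200 camera calls.

## Working session

There is one attempt and no reset: what is moved stays moved. The work goes in short steps, each a Python script; the robot and the scene stay as the last script left them, time stands still between calls to the robot, and variables do not carry over. Pictures are saved under pics/ and viewed, about 8 in all and at most 12, crops included, and the job is handed in when it is done.

```bash
mkdir -p pics; ls; python3 - <<'E'
from bench import env
import cv2,numpy as np
print(env.grip_depth, env.sense())
a=[]
for n in ("scene","side","wrist"):
    im=env.get_image(n); cv2.imwrite(f"pics/{n}0.png",im[:,:,::-1]); c=env.get_calibration(n); print(n,c)
E
```

```text
pics
18.8 {'time': 0.0, 'joint_pos': array([ 9.61026343e-01,  3.42686954e-01,  1.52501471e+00,  2.46157025e-05,
        1.27539062e+00, -1.46040453e-01]), 'joint_vel': array([-0.0010762 , -0.00097299, -0.00014472,  0.0016362 ,  0.0009005 ,
       -0.00183001]), 'joint_efforts': array([ 1.35168789e-04, -4.31250679e+01, -2.44216722e+01,  7.17248255e-02,
        5.59438672e-02, -1.07883723e-04]), 'tool_pos': array([234.58466097, 469.22497531, 226.06432995]), 'tool_rot': array([-1.57055481e+00,  1.48024035e-03,  1.10705979e+00]), 'force': array([ 0.56895764,  0.57201214, -0.02348285]), 'ft_torque': array([ 0.02222517,  0.00789131, -0.00788251]), 'width': 91.35058057712183}
scene {'fx': 503.423918218015, 'fy': 503.423918218015, 'cx': 268.9745018658772, 'cy': 208.29127450934314, 'extrinsics': array([[-2.00244385e-01, -8.05183906e-01,  5.58194468e-01,
         9.85613672e+02],
       [ 9.79730260e-01, -1.61336612e-01,  1.18739693e-01,
         1.34743649e+02],
       [-5.55008552e-03,  5.70656968e-01,  8.21169788e-01,
         7.40814917e+02],
       [ 0.00000000e+00,  0.00000000e+00,  0.00
[... 265 characters left out ...]
1, -4.81015409e-01,  4.81881851e-01,
         3.42565304e+02],
       [ 1.73668615e-02,  6.94314747e-01,  7.19461899e-01,
         5.33565162e+02],
       [ 0.00000000e+00,  0.00000000e+00,  0.00000000e+00,
         1.00000000e+00]])}
wrist {'fx': 341.59921316192015, 'fy': 341.59921316192015, 'cx': 282.4351151783492, 'cy': 207.00439821055332, 'extrinsics': array([[ 4.46522784e-01, -8.63295535e-01, -2.35240775e-01,
         1.71242040e+02],
       [ 8.94771509e-01,  4.30473174e-01,  1.18645660e-01,
         5.02237402e+02],
       [-1.16142530e-03, -2.63464734e-01,  9.64668329e-01,
         3.84817006e+02],
       [ 0.00000000e+00,  0.00000000e+00,  0.00000000e+00,
         1.00000000e+00]])}
```

View pics/scene0.png

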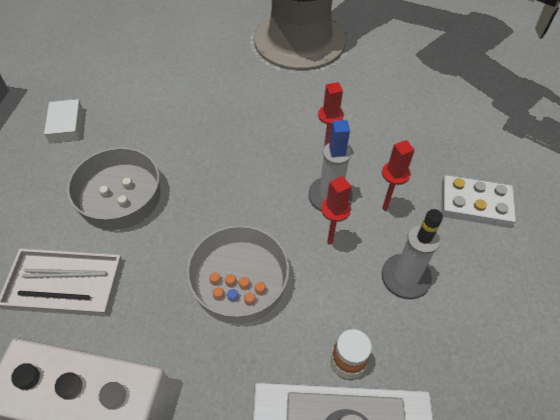

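View pics/side0.png

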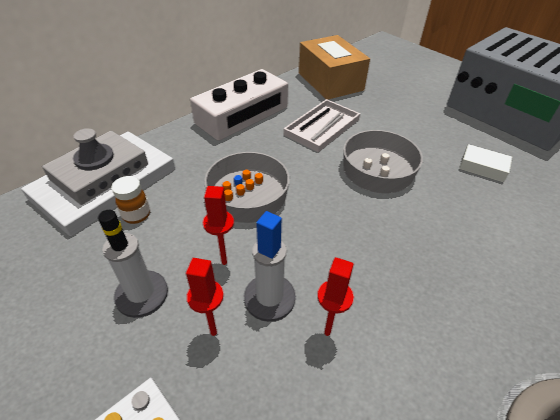

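```bash
cat > h.py <<'E'
from bench import env
import cv2,numpy as np
def ray(c,p):
    E=c["extrinsics"]; d=np.array([(p[0]-c["cx"])/c["fx"],-(p[1]-c["cy"])/c["fy"],-1.])
    return E[:3,3],E[:3,:3]@d
def onz(c,p,z):
    o,d=ray(c,p); return o+d*(z-o[2])/d[2]
def tri(rs):
    A=np.zeros((3,3));b=np.zeros(3)
    for o,d in rs:
        d=d/np.linalg.norm(d);P=np.eye(3)-np.outer(d,d);A+=P;b+=P@o
    x=np.linalg.solve(A,b)
    return x,[np.linalg.norm(np.cross(x-o,d/np.linalg.norm(d))) for o,d in rs]
def proj(c,P):
    E=c["extrinsics"]; q=E[:3,:3].T@(np.asarray(P,float)-E[:3,3]); return np.array([c["cx"]+c["fx"]*q[0]/-q[2],c["cy"]-c["fy"]*q[1]/-q[2]])
def blobs(im,col,amin=20):
    h=cv2.cvtColor(im,cv2.COLOR_RGB2HSV); H,S,V=cv2.split(h)
    m={"blue":(H>105)&(H<130)&(S>120)&(V>60),"red":((H<4)|(H>174))&(S>180)&(V>60),"orange":(H>5)&(H<18)&(S>170)&(V>150)}[col]
    n,l,s,c=cv2.connectedComponentsWithStats(m.astype(np.uint8))
    return [(c[i].round(1),s[i,4],l==i) for i in range(1,n) if s[i,4]>=amin]
E
python3 - <<'E'
from h import *
ims={n:cv2.imread(f"pics/{n}0.png")[:,:,::-1].copy() for n in("scene","side")}
cs={n:env.get_calibration(n) for n in ims}
for n in ims:
  for col in("blue","red","orange"): print(n,col,[(*b[0],b[1]) for b in blobs(ims[n],col)])
sb=sorted(blobs(ims["scene"],"blue"),key=lambda b:-b[1]); db=sorted(blobs(ims["side"],"blue"),key=lambda b:-b[1])
for i in (0,1): print("blue",tri([ray(cs["scene"],sb[i][0]),ray(cs["side"],db[i][0])]))
for s,d in (((332,97),(340,272)),((339,192),(214,202)),((401,158),(202,275))): print("red?",tri([ray(cs["scene"],s),ray(cs["side"],d)]))
for p in ((189,270),(289,270),(238,229)): print(onz(cs["scene"],p,45))
for p in ((206,182),(289,182),(248,153)): print(onz(cs["side"],p,45))
E
```

```text
scene blue [(np.float64(339.9), np.float64(137.3), np.int32(474)), (np.float64(232.2), np.float64(293.1), np.int32(56))]
scene red [(np.float64(333.5), np.float64(87.9), np.int32(128)), (np.float64(326.2), np.float64(116.5), np.int32(114)), (np.float64(403.8), np.float64(147.5), np.int32(167)), (np.float64(393.5), np.float64(175.9), np.int32(210)), (np.float64(340.0), np.float64(184.4), np.int32(191)), (np.float64(332.8), np.float64(212.7), np.int32(199))]
scene orange []
side blue [(np.float64(237.6), np.float64(179.4), np.int32(67)), (np.float64(268.7), np.float64(233.8), np.int32(946))]
side red [(np.float64(217.2), np.float64(216.1), np.int32(1208)), (np.float64(203.4), np.float64(289.6), np.int32(1618)), (np.float64(336.2), np.float64(290.6), np.int32(1499))]
side orange [(np.float64(245.9), np.float64(171.8), np.int32(31)), (np.float64(258.4), np.float64(175.2), np.int32(31)), (np.float64(249.1), np.float64(181.1), np.int32(34)), (np.float64(226.4), np.float64(183.3), np.int32(34)), (np.float64(239.7), np.float64(186.6), np.int32(37)), (np.float64(227.5), np.float64(191.8), np.
[... 173 characters left out ...]
05,  16.42676025]), [np.float64(0.7050021978426997), np.float64(0.7050021978426548)])
red? (array([334.66908301, 106.07031032, 147.20915294]), [np.float64(1.8171660620337389), np.float64(1.817166062033755)])
red? (array([531.46161831, 144.06563058, 144.55771609]), [np.float64(0.19479932412675796), np.float64(0.19479932412681772)])
red? (array([444.37896265, 228.16189624, 142.16239054]), [np.float64(2.175709206994032), np.float64(2.1757092069940875)])
[651.33234845 -64.25655476  45.        ]
[620.69474026  87.91230246  45.        ]
[563.0394976   -7.32271761  45.        ]
[670.68900478  73.65235396  45.        ]
[568.52710533 -40.57509247  45.        ]
[685.57150047 -38.87857826  45.        ]
```

View pics/wrist0.png

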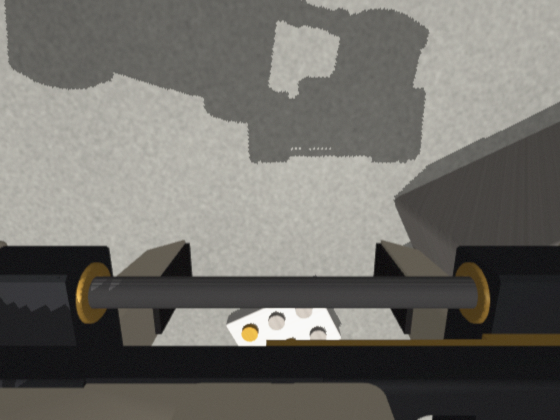

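```bash
python3 - <<'E'
import cv2,numpy as np
s=cv2.imread("pics/scene0.png");d=cv2.imread("pics/side0.png")
f=lambda im,x,y,w,h,k:cv2.resize(im[y:y+h,x:x+w],None,fx=k,fy=k,interpolation=cv2.INTER_CUBIC)
a=f(s,185,222,110,100,3.6);b=f(d,200,145,110,100,3.6)   #396x360
c=f(s,318,115,44,24,9);e=f(d,247,207,44,24,9)
cv2.imwrite("pics/m1.png",np.vstack([np.hstack([a,b]),np.hstack([c,e])]))
E
```

```text
(no output)
```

View pics/m1.png

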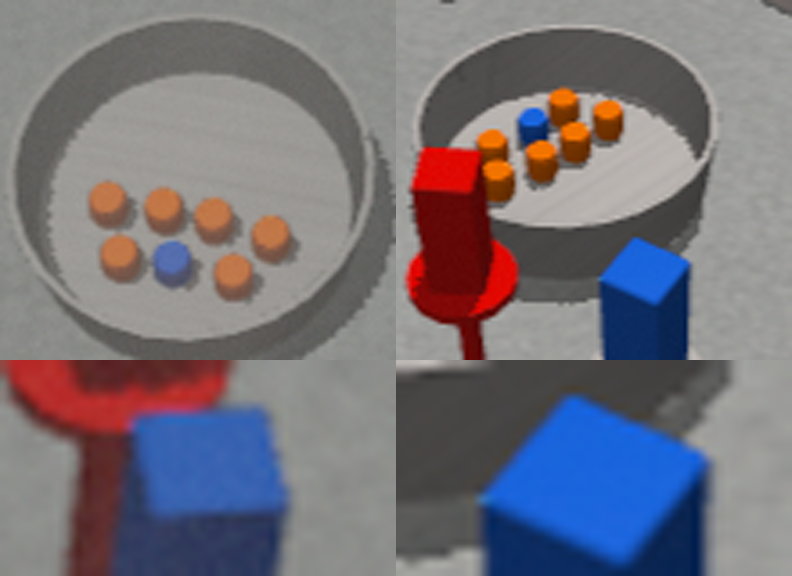

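```bash
python3 - <<'E'
from h import *
S,D=env.get_calibration("scene"),env.get_calibration("side")
cen=[]
for c,pts in ((S,np.array([(131,52),(268,46),(288,143),(155,156)])/9+(318,115)),(D,np.array([(174,36),(312,98),(230,204),(87,136)])/9+(247,207))):
    P=np.array([onz(c,p,181)[:2] for p in pts]); e=np.roll(P,-1,0)-P
    print("top",P.mean(0),np.linalg.norm(e,axis=1).round(1),(np.degrees(np.arctan2(e[:,1],e[:,0]))%90).round(1))
for c,pts in ((S,np.array([(14,182),(200,18),(368,165),(195,342)])/3.6+(185,222)),(D,np.array([(21,120),(174,28),(320,118),(169,226)])/3.6+(200,145))):
    P=np.array([onz(c,p,45)[:2] for p in pts]); A=np.c_[2*P,np.ones(4)]; s=np.linalg.lstsq(A,(P**2).sum(1),rcond=None)[0]
    print("dish",s[:2],np.sqrt(s[2]+s[:2]@s[:2]),np.linalg.norm(P-s[:2],axis=1))
# red tops: scene/side top face centres triangulated
for s,d in (((340,184),(215,191)),): print(tri([ray(S,s),ray(D,d)]))
ims=cv2.imread("pics/side0.png")[:,:,::-1].copy(); imc=cv2.imread("pics/scene0.png")[:,:,::-1].copy()
print("bead",tri([ray(S,(232.5,293.5)),ray(D,(237.6,179.4))]))
print("stand top proj", proj(S,[431,131,115]),proj(D,[431,131,115]))
# red: top-most brighter patches
for im,c,n in((imc,S,"S"),(ims,D,"D")):
    H,Sa,V=cv2.split(cv2.cvtColor(im,cv2.COLOR_RGB2HSV)); m=(((H<5)|(H>174))&(Sa>150)&(V>195)).astype(np.uint8)
    k,l,s,ce=cv2.connectedComponentsWithStats(m); print(n,[(ce[i].round(1),s[i,4]) for i in range(1,k) if s[i,4]>60])
q=np.array([431.,131])
for y in np.arange(-180,181,15): print(y, env.ik([q[0],q[1],132],[-np.pi/2,0,np.radians(y)]) is not None,end=" ")
E
```

```text
top [433.49264583 131.51570897] [23.6 22.7 22.8 24.3] [14.7 14.9 18.8 16.9]
top [429.75923353 131.35009835] [22.1 22.  22.6 21.8] [16.4 17.5 15.9 16.2]
dish [635.33124713  10.40921116] 77.27678202616187 [76.30195075 78.25915609 76.23091051 78.28901101]
dish [627.70773445  10.14213962] 76.99874683489693 [77.44975499 76.53922346 77.45386098 76.54678438]
(array([530.89545043, 142.00616588, 163.93192455]), [np.float64(1.3383405672254867), np.float64(1.3383405672254682)])
bead (array([663.9298182 ,   6.75900275,  16.13805088]), [np.float64(0.3333324013017969), np.float64(0.33333240130171465)])
stand top proj [336.71290393 153.2736914 ] [269.08204478 252.51111062]
S []
D [(array([213.5, 191.5]), np.int32(182)), (array([227.9, 222.6]), np.int32(97)), (array([198. , 266.6]), np.int32(308)), (array([341.3, 267.1]), np.int32(302)), (array([216.3, 297.1]), np.int32(174)), (array([321.5, 291. ]), np.int32(99)), (array([347.3, 299.6]), np.int32(157))]
-180 True -165 True -150 True -135 True -120 True -105 True -90 True -75 True -60 True -45 True -30 True -15 True 0 True 15 True 30 True 45 True 60 True 75 True 90 True 105 True 120 True 135 True 150 True 165 True 180 True
```

```bash
python3 - <<'E'
from h import *
R=np.array([431.5,131.4])
for yaw in (106.3,-73.7):
    o=[-np.pi/2,0,np.radians(yaw)]
    print(yaw,[np.round(env.ik(p,o),2) if env.ik(p,o) is not None else None for p in ([*R,240],[*R,132],[*R,270],[631,10,270],[596,10,128],[670,10,128])])
yaw=106.3;o=[-np.pi/2,0,np.radians(yaw)]
j=env.ik([*R,240],o)
if abs(j[5])>2.8: o=[-np.pi/2,0,np.radians(-73.7)]
env.move_ptp([*R,240],o)
print(env.movel([*R,132.2],speed=100,guard=15)); print(env.sense()["tool_pos"],env.sense()["force"])
for n in("scene","side"): cv2.imwrite(f"pics/{n}1.png",env.get_image(n)[:,:,::-1])
a=cv2.imread("pics/scene1.png")[40:300,220:480];b=cv2.imread("pics/side1.png")[150:410,140:400]
cv2.imwrite("pics/m2.png",cv2.resize(np.hstack([a,b]),None,fx=1.5,fy=1.5)); print(env.sense()["time"])
E
```

```text
106.3 [array([ 0.13,  0.19,  1.69, -0.  ,  1.26, -1.73]), array([ 0.13,  0.32,  1.86, -0.  ,  0.97, -1.73]), array([ 0.13,  0.17,  1.63, -0.  ,  1.34, -1.73]), array([-0.11,  0.52,  1.12, -0.  ,  1.5 , -1.96]), array([-0.11,  0.56,  1.46, -0.  ,  1.12, -1.97]), array([-0.1 ,  0.69,  1.21, -0.  ,  1.24, -1.95])]
-73.7 [array([0.13, 0.19, 1.69, 0.  , 1.26, 1.41]), array([ 0.13,  0.32,  1.86, -0.  ,  0.97,  1.41]), array([0.13, 0.17, 1.63, 0.  , 1.34, 1.41]), array([-0.11,  0.52,  1.12,  0.  ,  1.5 ,  1.18]), array([-0.11,  0.56,  1.46,  0.  ,  1.12,  1.17]), array([-0.1 ,  0.69,  1.21,  0.  ,  1.24,  1.19])]
False
[431.88940236 131.48585497 132.67218455] [-0.25139725 -0.64605232  0.03197209]
2.9333
```

View pics/m2.png

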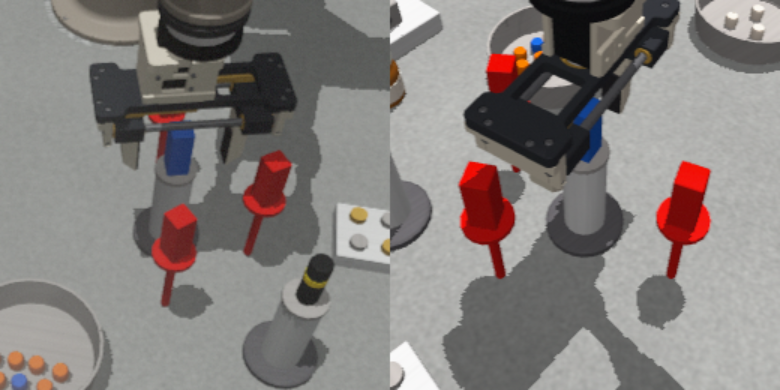

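Handle lies between the open fingers and the reds are clear of the gripper. I'll grip, lift and hover over the near side of the dish.

```bash
python3 - <<'E'
from h import *
env.close(40); s=env.sense(); print(s["width"],s["force"],s["tool_pos"])
p=s["tool_pos"]
print(env.movel([p[0],p[1],p[2]+140],speed=120,guard=30))
O=-0.1
env.movel([596,10.3,272],speed=150)
env.movel([596,10.3,192],speed=100,guard=15)   # tip about z 75
s=env.sense(); print(s["width"],s["force"],s["tool_pos"],s["time"])
for n in("scene","side"): cv2.imwrite(f"pics/{n}2.png",env.get_image(n)[:,:,::-1])
a=cv2.imread("pics/scene2.png")[130:330,140:340];b=cv2.imread("pics/side2.png")[80:280,160:360]
cv2.imwrite("pics/m3.png",cv2.resize(np.hstack([a,b]),None,fx=2,fy=2,interpolation=cv2.INTER_CUBIC))
for n in("scene","side"):
    c=env.get_calibration(n); x,y=s["tool_pos"][:2]; print(n,proj(c,[x,y,75]))
E
```

```text
23.350298618344784 [-0.70924886 -0.18291123  0.59032593] [431.50102788 131.34899104 132.18442434]
False
23.955239336494472 [ 0.27985376  0.1147637  -1.32602987] [596.42771325  10.31025898 192.76937716] 7.7667
scene [242.93362547 238.35718614]
side [257.93137365 174.44892522]
```

View pics/m3.png

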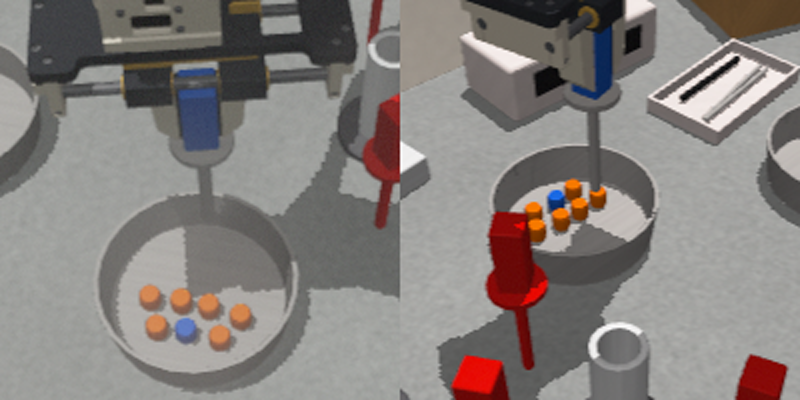

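Tip appears at scene (243.5,237) and side (258.5,177), within ~2.5 px of the prediction. I'll use dish centre ≈ (633,10) and stir.

```bash
python3 - <<'E'
from h import *
C=np.array([633,10.3]);r=35;z=127.5
P=lambda a:[C[0]+r*np.cos(np.radians(a)),C[1]+r*np.sin(np.radians(a)),z]
env.movel([*P(180)[:2],192],speed=80)
print("dip",env.movel(P(180),speed=60,guard=8),env.sense()["tool_pos"]); env.wait(.1)
fm=0
for a in range(195,556,15):
    hit=env.movel(P(a),speed=45,guard=35); s=env.sense(); f=np.linalg.norm(s["force"]); fm=max(fm,f)
    if hit: print("HIT",a,s["force"]);break
env.wait(.2); s=env.sense(); print(a,fm,s["tool_pos"],s["width"],s["time"])
for n in("scene","side"): cv2.imwrite(f"pics/{n}3.png",env.get_image(n)[:,:,::-1])
a=cv2.imread("pics/scene3.png")[130:330,140:340];b=cv2.imread("pics/side3.png")[80:280,160:360]
cv2.imwrite("pics/m4.png",cv2.resize(np.hstack([a,b]),None,fx=2,fy=2,interpolation=cv2.INTER_CUBIC))
E
```

```text
dip False [598.30232872  10.26937024 127.99432231]
555 2.6305924342904676 [599.15464006   1.39411875 127.4586385 ] 24.042306342743956 18.3917
```

View pics/m4.png

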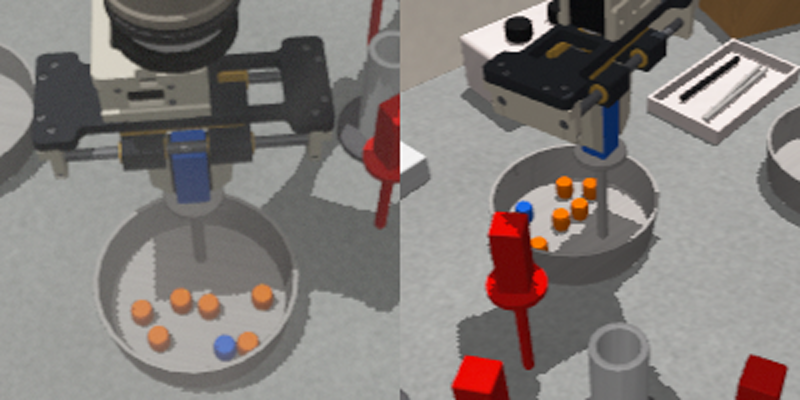

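Blue bead moved from scene (232.5,294.5) to (252.5,303.5), roughly 35 mm, still in the dish; rod upright. Next, return it to the stand.

```bash
python3 - <<'E'
from h import *
S,D=env.get_calibration("scene"),env.get_calibration("side")
print("bead move",onz(S,(252.5,303.5),16)-onz(S,(232.5,294.5),16), "tip rel dish:",onz(S,(240,261),11)[:2]-[635.3,10.4],onz(D,(261,198),11)[:2]-[627.7,10.1])
s=env.sense();p=s["tool_pos"]
env.movel([p[0],p[1],272],speed=120)
env.movel([431.5,131.35,272],speed=150)
env.movel([431.5,131.35,240],speed=80,guard=15); env.wait(.2)
s=env.sense(); print(s["tool_pos"],s["width"],s["time"])
for n in("scene","side"): cv2.imwrite(f"pics/{n}4.png",env.get_image(n)[:,:,::-1])
a=cv2.imread("pics/scene4.png")[60:260,240:440];b=cv2.imread("pics/side4.png")[150:350,160:360]
cv2.imwrite("pics/m5.png",cv2.resize(np.hstack([a,b]),None,fx=2,fy=2,interpolation=cv2.INTER_CUBIC))
E
```

```text
bead move [ 8.61763768 34.05652822  0.        ] tip rel dish: [-32.88235491  -6.79778706] [-29.98080293  -6.46391697]
[431.82971093 131.38178917 240.52648606] 23.86066622621215 22.1667
```

View pics/m5.png

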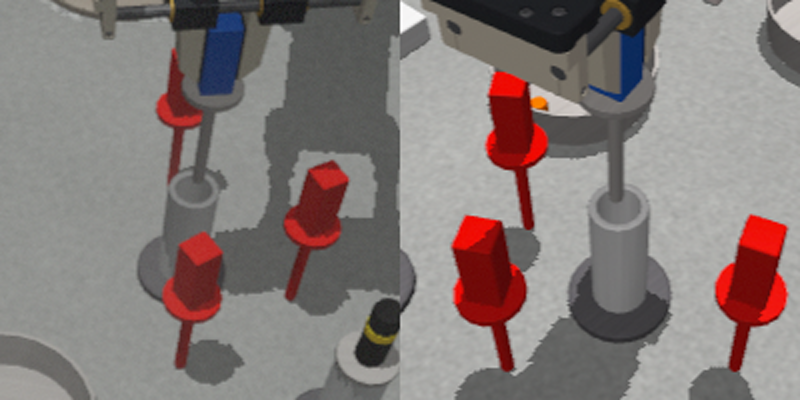

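Tip sits over the bore in both views. Lowering.

```bash
python3 - <<'E'
from h import *
print(env.movel([431.5,131.35,160],speed=80,guard=8))
print(env.movel([431.5,131.35,131.5],speed=25,guard=5)); s=env.sense(); print(s["tool_pos"],s["force"],s["width"],s["time"])
E
```

```text
False
True
[431.35788939 131.31610933 132.17272379] [-0.8535356  -0.02271202  5.62014223] 24.03448491126469 24.4667
```

Collar contact came at TCP z 132.17, the same height as at pick-up. Now release, retreat and check.

```bash
python3 - <<'E'
from h import *
env.open_gripper(); env.wait(.2)
env.movel([431.5,131.35,260],speed=100,guard=10)
s=env.sense(); env.move_ptp([350,-250,300],[-np.pi/2,0,np.radians(60)]) if env.ik([350,-250,300],[-np.pi/2,0,np.radians(60)]) is not None else None
env.wait(.5); print(s["tool_pos"],s["force"],env.sense()["time"])
S,D=env.get_calibration("scene"),env.get_calibration("side")
B={}
for n in("scene","side"):
    im=env.get_image(n); cv2.imwrite(f"pics/{n}5.png",im[:,:,::-1]); B[n]=sorted(blobs(im,"blue"),key=lambda b:-b[1]); print(n,[(b[0],b[1]) for b in B[n]])
print([tri([ray(S,B["scene"][i][0]),ray(D,B["side"][i][0])]) for i in range(min(2,len(B["scene"]),len(B["side"])))])
a=cv2.imread("pics/scene5.png")[60:340,160:440];b=cv2.imread("pics/side5.png")[80:360,160:440]
cv2.imwrite("pics/m6.png",cv2.resize(np.hstack([a,b]),None,fx=1.4,fy=1.4,interpolation=cv2.INTER_CUBIC))
E
```

```text
[431.18108463 131.30761906 259.41953464] [ 0.61098334  0.83286328 -0.68095131] 29.225
scene [(array([340.8, 137.6]), np.int32(546)), (array([251.9, 301.4]), np.int32(55))]
side [(array([267.7, 235. ]), np.int32(947)), (array([222. , 183.9]), np.int32(46))]
[(array([431.04230697, 133.2985666 , 153.07768348]), [np.float64(0.18552194409408174), np.float64(0.18552194409409703)]), (array([671.74485674,  39.37393492,  18.43280112]), [np.float64(0.1568662768365362), np.float64(0.1568662768366456)])]
```

View pics/m6.png

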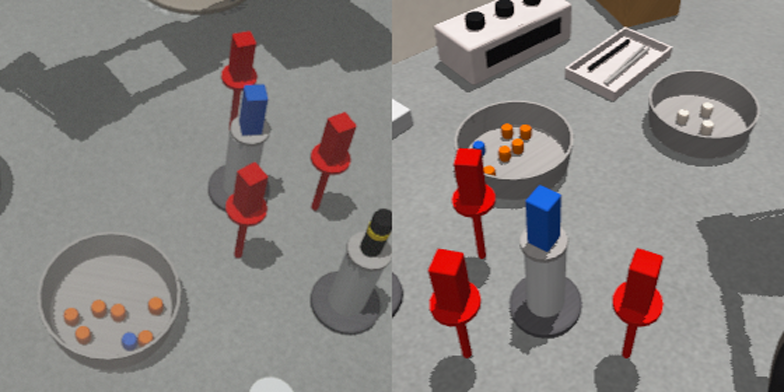

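```bash
python3 -c "
from bench import env
env.close_job(); print(env.sense()['time'])"
```

```text
the job is handed in; nothing more can be done
the job is handed in; nothing more can be done
```

I gripped the blue rod, dipped it low at the near side of the dish and swept one full anticlockwise round. The round was 35 mm from my measured centre and ended 15° past the near side. I then hung the rod back in its own stand and handed the job in at about 29 s; no verdict was reported.

**Last checks**
- **Rod:** the collar touched down at TCP z 132.2, the same height as at pick-up. The pictures show the rod upright and seated. The handle centre measured (431, 133, 153), against (431, 132, 154) at the start.
- **Blue bead:** it moved about 34 mm and lies inside the dish, about 50 mm from the centre.
- **Stir:** the force on the tool stayed below 3 N at the points I sampled. The red look-alikes were left alone, and the arm was clear of everything at the end.

**Disagreement:** the two cameras put the dish centre about 7 mm apart in x (635 and 628). I used x = 633, nudged from their mean by comparing the rod tip with the dish. That is well inside the allowed margins. At the end of the round, the views put the tip 33 mm and 30 mm to the near side of centre.

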